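# Light-test a mosaic lantern through its cap

### The arm

A 6-joint arm with a two-finger parallel gripper is mounted at the origin on the work surface. World frame = base frame: x ahead of the robot, y to its left, z up, the work surface at z = 0. Lengths are in m, angles in rad, forces in N, time in s.
With the tool pointing down it reaches from about 0.375 to 0.9 m from the base axis. Payload 3.1 kg.
Tool frame: the origin (TCP) lies midway between the tips of the shut fingers; the grasp point (between the pads) lies 19 mm behind it (robot.grip_depth is the distance from the TCP to the grasp point, in m); z points along the fingers, y is the direction in which the jaws open and shut (so a half turn about z gives the same grasp; the last joint's range is limited). The gripper opens to 87 mm and grips with 3 to 60 N. Pads are 19 mm wide; open, the fingers measure 117 mm over their backs; the gripper's body (75 mm by 190 mm) begins 51 mm behind the grasp point.
Start: joints at [-0.178, 0.527, 1.433, -0, 1.181, -0.178], TCP at [0.625, 0, 0.223] pointing down, gripper open.
Joint ranges: [-3.08, 3.08], [-0.75, 2.2], [0.22, 2.44], [-1.43, 4.57], [0, 2.65], [-2.85, 2.85]. Speed limits (rad/s): [2.79, 2.79, 3.14, 3.14, 3.14, 3.14].

### API

Orientations are given as a unit quaternion [x, y, z, w].
In Python, from rig import robot gives the robot as it stands.
- The arm moves only by the tool carry_out, never from a script. Its arguments are lists of equal length, an entry for each row: "dr": the turn, a rotation vector about the world's x, y, z in rad, a list of three; "translation": the shift along the world's x, y, z in cm, a list of three; "grip": the opening, from 0 (shut) to 1 (fully open). A call has 1 to 20 rows; each row is the pose to reach, as a shift and turn from the pose commanded when the call began; what a row does not reach only later rows make up. A row lasts 1/12 s, in which the tool goes at most 41.7 mm and 7.16 degrees, less where a joint would pass 70% of its speed; a pose out of reach is approached as far as the arm can. A call with a gripper value outside its range is refused whole. The fingers move at their own pace and stop on an object; "newtons" is the grip in N (left out, the last holds). Time passes only in rows, so rows that repeat a pose let the fingers close. It gives the time, the measured TCP pose, the force and the opening at its end, in the units of the state.
- robot.get_obs(): the state, without advancing time (a new reading comes with each control period).
- robot.camera(name): name is "scene" or "side" or "wrist"; returns a dict with "color" (384x512x3 uint8, blue, green, red), "camera_matrix" (3x3 intrinsics, pixels), "dist_coeffs" ([k1, k2, p1, p2, k3] as OpenCV has them; the pictures are not rectified), "T" (4x4, takes a point from camera to world coordinates). Camera axes: x right, y down, z forward; pixel columns grow to the right and rows downward; lengths in m; the calibration is good to about 2 mm. A picture is of the moment at which its call begins. There is no depth.
- robot.hand_in(): hands the job in, once; it reports no verdict.
The state is a dict: "time": time; "q": joint angles; "joint_velocities": joint speeds; "joint_torque": joint torques, N m; "position": TCP position; "tool_rot": TCP orientation; "ft_force": force on the tool from outside, world axes, zero at the start; "moment": the same for the moment, N m; "grip_width": finger opening in m.
Only numpy, scipy, OpenCV 4.12 (cv2) and the standard library are available. Lean on these libraries where they do the work, as an engineer would, in place of code of your own. Each camera call takes 0.05 s, during which the arm holds its last target. There are 200 camera calls.

### The job

Gently set the brass cap on the mosaic lantern so that it sits fully home and level on the rim, and let go of it. Then take the test light out of its charging stand and lower it upright through the cap's neck, touching neither brass nor glass, until its lamp is at mid-height inside the lantern, where the bulb will hang. Finish while still holding the light there, motionless and centred in the neck, without having shoved the lantern about or disturbed the mug, bead jar, glue bottle and tile tray.

Things in the scene. Friction and masses are not known exactly. Their poses are not given: they have to be found in the camera images.
- lantern: Loose round open-topped glass lantern covered outside with rows of coloured tiles, 0.4 to 0.75 kg, 95 mm tall; outside diameter 80 mm at the foot, 100 mm at 40 mm up, 92 mm at the rim (tiles add 2 mm). Mouth 82 mm across inside, wall 4 mm, floor 5 mm thick. Origin: centre of the underside; z up its axis.
- lantern_rim (a point): Centre of the lantern's mouth, level with the top of the rim, 95 mm above its underside.
- lantern_mid (a point): The point on the lantern's axis at mid-height, 47.5 mm above its underside: where the middle of the lamp belongs.
- cap_neck (a point): Loose brass cap, 0.11 to 0.22 kg, 45 mm tall, lying neck up on the table. Its neck is an upright tube, 32 mm outside, open bore 25 mm, from 17 to 45 mm above the cap's bottom; it can be gripped across its outside from above. This point is on the neck's axis, 30 mm above the cap's bottom and 15 mm below the neck's mouth; z points up out of the neck.
- cap_seat (a point): Point on the cap's axis, level with the underside of its flat flange (104 mm across, 3 mm thick), 8 mm above the cap's bottom. Below the flange a locating ring 74 mm across and 8 mm deep goes inside the lantern's mouth with some 3.5 mm to spare all round; above it a low crown rises to 17 mm. This point meets the centre of the lantern's mouth when the cap is seated.
- dock: Charging stand of the test light, fixed: a black round base 80 mm across and 12 mm thick with an upright tube in the middle, 22 mm outside, 15 mm bore, whose top is 62 mm above the table. Origin: centre of the underside. The light stands loosely in the tube, its foot on the base at 12 mm height; lift it 50 mm straight up to free it.
- light_grip (a point): Loose test light, a straight rod 190 mm long, 0.06 to 0.13 kg, upright in its stand: round red handle 22 mm in diameter, 65 mm long, at the top; below it a round stem 12 mm in diameter, 125 mm long, its lowest 30 mm the white lamp. This point is the middle of the handle, on the axis, 157 mm above the rod's foot; z points up along the rod.
- light_stem (a point): Point on the light's axis, 85 mm above its foot (72 mm below the middle of the handle); it lies inside the cap's neck when the lamp is at mid-height of the lantern.
- light_lamp (a point): The middle of the lamp, on the light's axis, 15 mm above its foot (142 mm below the middle of the handle).
- mug: White tea mug, 80 mm in diameter, 92 mm tall, with a handle; to be left alone. Origin: centre of the underside.
- bead_jar: Clear jar of coloured beads with an orange lid, 68 mm in diameter, 78 mm tall; to be left alone. Origin: centre of the underside.
- glue: White glue bottle with a blue cap, 58 mm in diameter, 145 mm tall; to be left alone. Origin: centre of the underside.
- tile_tray: Black open tray of cut tiles, 90 x 130 mm, 42 mm tall; to be left alone. Origin: centre of the underside.
Things that resemble listed ones, but are neither listed nor needed, are in the scene too. There is more than one size of the part that bears light_grip; the job needs the smallest.

How it is judged:
By the outcome, as a careful person would: the job done as asked, in the order asked, and still so for the second after the job is handed in, while the arm keeps its last pose, push and grip.
It also fails if it takes over 67 s, if anything falls off the work surface, if the arm or the gripper's body presses on something with over 40 N, if the wrist force passes 120 N, or if a joint passes its speed limit or range.

## Working session

There is one attempt and no reset: what is moved stays moved. The work goes in short steps, Python scripts to look and compute and a tool call to move; the robot and the scene stay as the last step left them, time stands still between calls to the robot, and variables do not carry over. Pictures are saved under pics/ and viewed, about 8 in all and at most 12, crops included, and the job is handed in when it is done.

Besides the shell and the picture viewer there is one more tool, called after ">>>" as name(argument=value, ...), one argument or row to a line, values as JSON. carry_out: Moves the arm, as the interface text tells. Its arguments: {"type":"object","properties":{"dr":{"type":"array"},"translation":{"type":"array"},"grip":{"type":"array"},"newtons":{"type":"number"}},"required":["dr","translation","grip"]}

```bash
mkdir -p pics; cat > h.py <<'E'
import numpy as np, cv2
from rig import robot
def snap(n,tag):
    c=robot.camera(n); cv2.imwrite(f'pics/{tag}.png',c['color']); np.savez(f'pics/{tag}.npz',K=c['camera_matrix'],d=c['dist_coeffs'],T=c['T']); return c
def load(tag): return np.load(f'pics/{tag}.npz')
def ray(c,u,v):
    p=cv2.undistortPoints(np.array([[[u,v]]],float),np.array(c['K']),np.array(c['d']))[0,0]
    T=np.array(c['T']); return T[:3,3],T[:3,:3]@np.array([p[0],p[1],1])
def onz(c,u,v,z):
    o,r=ray(c,u,v); return o+r*(z-o[2])/r[2]
def proj(c,P):
    T=np.linalg.inv(c['T']); return cv2.projectPoints(np.atleast_2d(P).astype(float),cv2.Rodrigues(T[:3,:3])[0],T[:3,3],np.array(c['K']),np.array(c['d']))[0][:,0]
E
python3 - <<'E'
from h import *
a=snap('scene','s0')['color'];b=snap('side','d0')['color']
cv2.imwrite('pics/v1.png',cv2.resize(a,(800,600),interpolation=3));cv2.imwrite('pics/v2.png',cv2.resize(b,(800,600),interpolation=3))
for n in('s0','d0'):print(load(n)['T'].round(3))
print(robot.get_obs())
E
```

```text
[[ 0.209  0.545 -0.812  1.372]
 [ 0.978 -0.103  0.183 -0.239]
 [ 0.016 -0.832 -0.555  0.682]
 [ 0.     0.     0.     1.   ]]
[[-0.923 -0.205  0.325  0.116]
 [-0.384  0.54  -0.749  0.912]
 [-0.022 -0.816 -0.577  0.85 ]
 [ 0.     0.     0.     1.   ]]
{'time': 0.1, 'q': array([-1.78512898e-01,  5.28386908e-01,  1.43377941e+00,  2.33712323e-05,
        1.18140585e+00, -1.78525344e-01]), 'joint_velocities': array([ 0.00119112, -0.00184632, -0.003157  , -0.0020007 ,  0.00117963,
        0.00108057]), 'joint_torque': array([-3.02360622e-04, -4.40987206e+01, -1.77151054e+01,  6.34850166e-02,
        5.34114777e-02, -3.85449334e-05]), 'position': array([6.24336349e-01, 1.47858774e-04, 2.21659405e-01]), 'tool_rot': array([ 7.07105179e-01,  7.07107691e-01, -5.55587769e-04, -8.19180383e-04]), 'ft_force': array([-0.09470724, -0.08959553,  0.7469717 ]), 'moment': array([0.01169335, 0.01327146, 0.0572902 ]), 'grip_width': 0.0872642504417843}
```

View pics/v1.png

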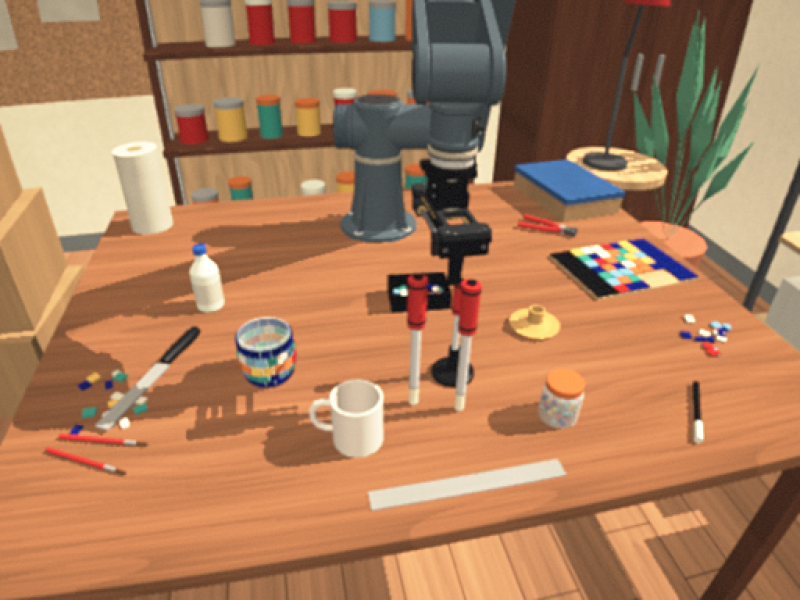

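View pics/v2.png

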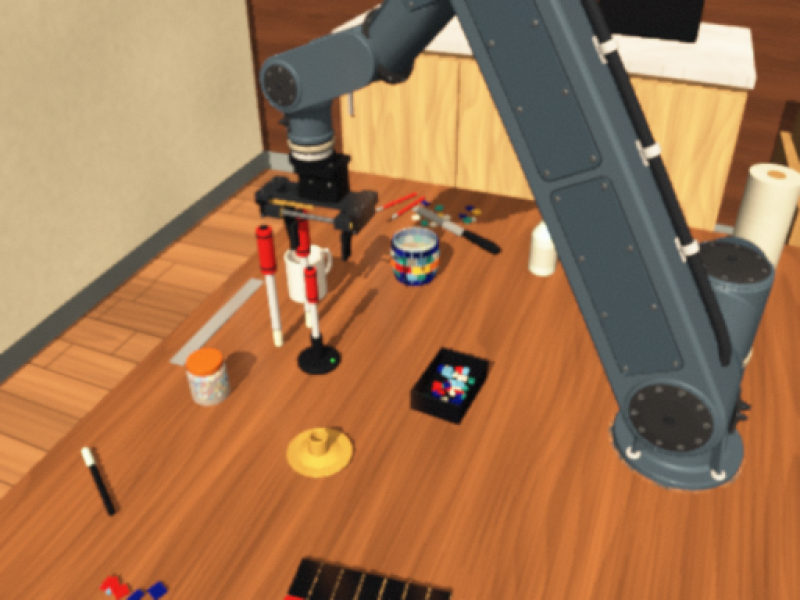

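Scene view (800x600): lantern (266,352), cap (535,323), dock (453,372), mug (357,418), jar (562,398), glue (206,280), tray (418,292). There are three red-handled rods: A (417,300)→(413,403), B (468,305)→(460,408), and C behind B, at (457,300), standing in the dock. In the side view C is at (311,285)→(318,360). C fits the description because it is in the charging stand and looks smallest. I'll confirm that in a crop.

```bash
python3 - <<'E'
from h import *
s=load('s0');d=load('d0');k=.64
def tri(a,b):
    o1,r1=ray(s,a[0]*k,a[1]*k);o2,r2=ray(d,b[0]*k,b[1]*k)
    t=np.linalg.lstsq(np.c_[r1,-r2],o2-o1,rcond=None)[0]
    p,q=o1+r1*t[0],o2+r2*t[1];return ((p+q)/2).round(4),np.linalg.norm(p-q).round(4)
for n,a,b in [('lanternrim',(266,334),(415,241)),('neckmouth',(536,309),(319,433)),('Atop',(418,278),(304,215)),('Btop',(469,283),(265,229)),('Afoot',(414,403),(310,325)),('Bfoot',(460,409),(278,345)),('Afoot2',(414,403),(278,345)),('Ctop',(457,288),(311,269)),('mugtop',(358,398),(306,258)),('jartop',(565,379),(206,358)),('gluetop',(200,247),(540,222)),('dock',(453,372),(319,360))]:print(n,*tri(a,b))
for n,a in[('lantern foot',(267,378)),('dock',(453,374)),('cap',(535,328)),('Afoot',(414,403)),('Bfoot',(460,409)),('tray',(418,305))]:print(n,onz(s,a[0]*k,a[1]*k,0).round(3))
a=cv2.imread('pics/s0.png');b=cv2.imread('pics/d0.png')
A=cv2.resize(a[165:270,240:375],(400,311),interpolation=2);B=cv2.resize(b[130:310,140:300],(400,450),interpolation=2)
o=np.zeros((450,800,3),np.uint8);o[:311,:400]=A;o[:,400:]=B;cv2.imwrite('pics/v3.png',o)
E
```

```text
lanternrim [ 0.5679 -0.3011  0.0881] 0.0
neckmouth [0.5277 0.2314 0.0457] 0.0021
Atop [ 0.6874 -0.0607  0.2488] 0.0012
Btop [0.7234 0.0091 0.2524] 0.0034
Afoot [ 0.6984 -0.0621  0.0021] 0.0009
Bfoot [7.273e-01 1.310e-02 4.000e-04] 0.0011
Afoot2 [ 0.7226 -0.036  -0.008 ] 0.0725
Ctop [0.6392 0.0176 0.1927] 0.0042
mugtop [ 0.7533 -0.1653  0.0848] 0.0006
jartop [0.7696 0.1727 0.0784] 0.0011
gluetop [ 0.3275 -0.4184  0.1333] 0.0275
dock [0.6335 0.0273 0.0021] 0.0009
lantern foot [ 0.583 -0.31   0.   ]
dock [0.637 0.027 0.   ]
cap [0.533 0.235 0.   ]
Afoot [ 0.697 -0.061  0.   ]
Bfoot [0.726 0.013 0.   ]
tray [0.405 0.016 0.   ]
```

View pics/v3.png

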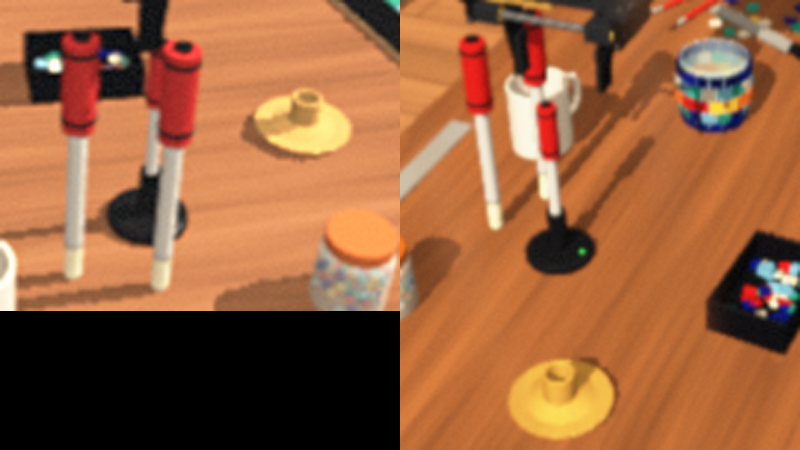

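A and B are 250 mm rods standing on the table. C, in the dock, has its top at about 0.20 m, so it is the 190 mm one and the right light. Next I'll go up and over the cap for a wrist view.

>>> carry_out(
  dr=[
    [0, 0, 0],
    [0, 0, 0],
    [0, 0, 0],
    [0, 0, 0],
    [0, 0, 0],
    [0, 0, 0],
    [0, 0, 0],
    [0, 0, 0],
    [0, 0, 0],
    [0, 0, 0],
    [0, 0, 0],
    [0, 0, 0],
  ],
  translation=[
    [0, 0, 3],
    [-1, 3, 4],
    [-2, 6, 4],
    [-3.5, 9, 4],
    [-5, 12, 4],
    [-6, 15, 4],
    [-7.5, 18, 4],
    [-8.5, 21, 4],
    [-9.5, 23.3, 4],
    [-9.5, 23.3, 2],
    [-9.5, 23.3, 0],
    [-9.5, 23.3, 0],
  ],
  grip=[1, 1, 1, 1, 1, 1, 1, 1, 1, 1, 1, 1],
)

```text
time: 1.1
position: [0.5266, 0.233, 0.2188]
tool_rot: [0.707, 0.708, -0.004, -0.002]
ft_force: [0.2, 0.2, -1.1]
grip_width: 0.0869
```

```bash
python3 - <<'E'
from h import *
a=snap('wrist','w1')['color'];c=load('w1');print(c['T'].round(4))
a=a.copy()
for p in proj(c,[[.5277,.2314,.045],[.533,.235,0]]):cv2.circle(a,tuple(int(x) for x in p),2,(255,0,255),-1);print(p)
s=cv2.imread('pics/s0.png')[180:265,130:215]; d=cv2.imread('pics/d0.png')[135:190,235:295]
o=np.zeros((600,800,3),np.uint8);o[:384,:512]=a;o[:280,520:800]=cv2.resize(s,(280,280),interpolation=2);o[290:546,520:800]=cv2.resize(d,(280,256),interpolation=2);cv2.imwrite('pics/v4.png',o)
E
```

```text
[[ 1.      0.003  -0.0079  0.5271]
 [ 0.001  -0.9681 -0.2504  0.3018]
 [-0.0084  0.2504 -0.9681  0.3816]
 [ 0.      0.      0.      1.    ]]
[257.44731047 173.34583162]
[262.02059806 162.29423393]
```

View pics/v4.png

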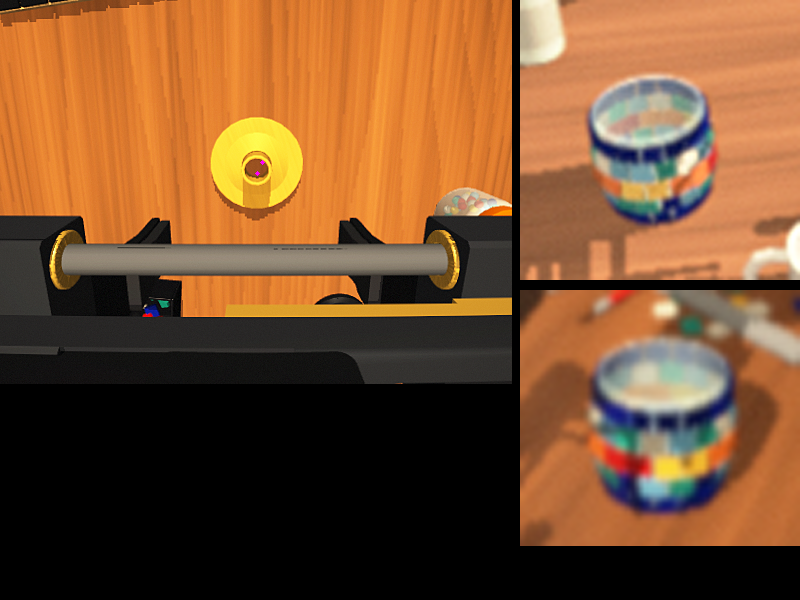

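The wrist view shows the cap centred near (257,163), with the neck mouth at about (256,168). I'll fit the flange circle.

```bash
cat >> h.py <<'E'
from scipy.optimize import least_squares
def fitcirc(c,pts,r,z,g):
    # fit centre of a horizontal circle radius r at height z to contour pixels
    w=np.array([onz(c,u,v,z)[:2] for u,v in pts])
    f=least_squares(lambda p:np.hypot(*(w-p[:2]).T)-r,g,loss='soft_l1',f_scale=.001)
    f2=least_squares(lambda p:np.hypot(*(w-p[:2]).T)-p[2],[*f.x,r],loss='soft_l1',f_scale=.001)
    return f.x.round(4),f2.x.round(4),np.sqrt(np.median(f2.fun**2)).round(5)
E
python3 - <<'E'
from h import *
im=cv2.imread('pics/w1.png');c=load('w1')
hsv=cv2.cvtColor(im,cv2.COLOR_BGR2HSV);print(hsv[165,225],hsv[165,150],hsv[128,257],hsv[200,257])
m=cv2.inRange(hsv,(21,120,60),(40,255,255));m[215:]=0
n,l,st,_=cv2.connectedComponentsWithStats(m);k=l[165,225];print(st[k])
cn=max(cv2.findContours((l==k).astype(np.uint8),0,1)[0],key=len)[:,0].astype(float)
cn=cn[cn[:,1]<195]
print(fitcirc(c,cn,.052,.011,[.53,.233]))
# neck ring: hole dark pixels
print([tuple(hsv[y,257]) for y in range(145,190,4)])
E
```

```text
[ 26 196 254] [ 14 202 231] [ 26 199 254] [ 19 214 228]
[ 211  117   92   90 5309]
(array([0.5263, 0.236 ]), array([0.5262, 0.2416, 0.0467]), np.float64(0.00436))
[(np.uint8(29), np.uint8(171), np.uint8(254)), (np.uint8(30), np.uint8(177), np.uint8(255)), (np.uint8(20), np.uint8(208), np.uint8(241)), (np.uint8(26), np.uint8(198), np.uint8(255)), (np.uint8(12), np.uint8(199), np.uint8(154)), (np.uint8(12), np.uint8(200), np.uint8(157)), (np.uint8(12), np.uint8(199), np.uint8(155)), (np.uint8(12), np.uint8(202), np.uint8(155)), (np.uint8(18), np.uint8(206), np.uint8(94)), (np.uint8(19), np.uint8(213), np.uint8(237)), (np.uint8(20), np.uint8(210), np.uint8(243)), (np.uint8(18), np.uint8(211), np.uint8(220))]
```

```bash
python3 - <<'E'
from h import *
im=cv2.imread('pics/w1.png');c=load('w1')
hsv=cv2.cvtColor(im,cv2.COLOR_BGR2HSV)
for lo in(17,18):
    m=cv2.inRange(hsv,(lo,120,90),(40,255,255));m[215:]=0
    m=cv2.morphologyEx(m,cv2.MORPH_OPEN,np.ones((3,3)))
    l=cv2.connectedComponentsWithStats(m)[1]
    cn=max(cv2.findContours((l==l[165,225]).astype(np.uint8),0,1)[0],key=len)[:,0].astype(float)
    cn=cn[cn[:,1]<200]
    print(fitcirc(c,cn,.052,.011,[.53,.233]),cn.min(0),cn.max(0))
# bore hole: hue<=13 patch inside
m=cv2.inRange(hsv,(0,100,80),(16,255,220));l=cv2.connectedComponentsWithStats(m[140:200,235:280])[1]
k=l[25,22];q=(l==k).astype(np.uint8);ys,xs=np.where(q);print(xs.min()+235,xs.max()+235,ys.min()+140,ys.max()+140)
for z in(.045,.06):print(proj(c,[[.5265,.233,z],[.5265+.016,.233,z],[.5265,.233+.016,z],[.5265,.233-.016,z]]).round(1).tolist())
print(onz(c,257,165.5,.045))
cv2.imwrite('pics/v5.png',cv2.resize(im[105:225,190:325],(675,600),interpolation=0))
E
```

```text
(array([0.5263, 0.2348]), array([0.5263, 0.2352, 0.0515]), np.float64(0.00024)) [210. 117.] [302. 199.]
(array([0.5264, 0.2348]), array([0.5264, 0.2353, 0.0513]), np.float64(0.00023)) [211. 117.] [302. 199.]
245 267 159 176
[[256.3, 171.8], [271.9, 171.9], [256.3, 156.3], [256.2, 187.0]]
[[256.2, 174.9], [272.6, 174.9], [256.3, 158.7], [256.2, 190.7]]
[0.52721692 0.23955782 0.045     ]
```

View pics/v5.png

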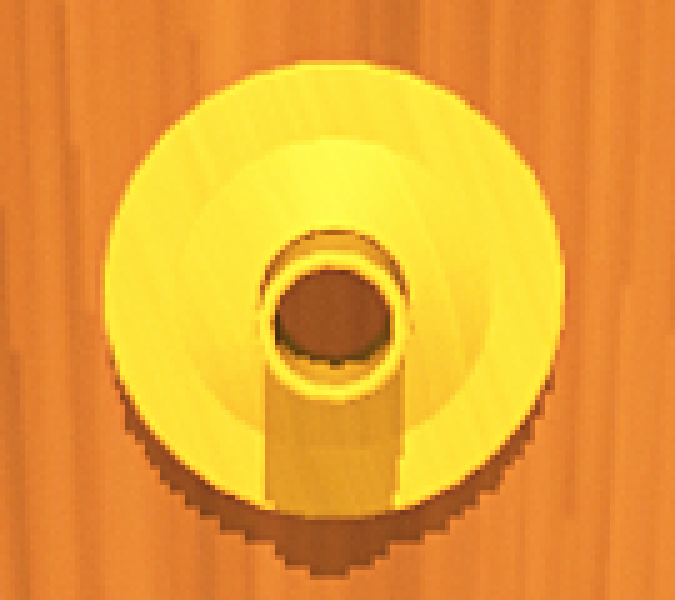

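Crop: the neck ring is centred at about (257,170) in the full image, which agrees with the flange fit. The cap axis is at (0.5265, 0.2348).

>>> carry_out(
  dr=[
    [0, 0, 0],
    [0, 0, 0],
    [0, 0, 0],
    [0, 0, 0],
    [0, 0, 0],
    [0, 0, 0],
    [0, 0, 0],
    [0, 0, 0],
    [0, 0, 0],
  ],
  translation=[
    [0, 0.2, -2],
    [0, 0.2, -5],
    [0, 0.2, -8],
    [0, 0.2, -11],
    [0, 0.2, -14],
    [0, 0.2, -16],
    [0, 0.2, -17.5],
    [0, 0.2, -18],
    [0, 0.2, -18],
  ],
  grip=[1, 1, 1, 1, 1, 1, 1, 1, 1],
)

```text
time: 1.9
position: [0.5301, 0.2346, 0.0419]
tool_rot: [0.707, 0.707, -0.001, -0.0]
ft_force: [0.8, -0.9, 0.4]
grip_width: 0.0869
```

>>> carry_out(
  dr=[
    [0, 0, 0],
    [0, 0, 0],
    [0, 0, 0],
    [0, 0, 0],
    [0, 0, 0],
    [0, 0, 0],
    [0, 0, 0],
    [0, 0, 0],
    [0, 0, 0],
    [0, 0, 0],
    [0, 0, 0],
    [0, 0, 0],
    [0, 0, 0],
  ],
  translation=[
    [-0.35, 0, -1],
    [-0.35, 0, -1.9],
    [-0.35, 0, -1.9],
    [-0.35, 0, -1.9],
    [-0.35, 0, -1.9],
    [-0.35, 0, -1.9],
    [-0.35, 0, -1.9],
    [-0.35, 0, -1.9],
    [-0.35, 0, -1.9],
    [-0.35, 0, -1.9],
    [-0.35, 0, -1.9],
    [-0.35, 0, -1.9],
    [-0.35, 0, -1.9],
  ],
  grip=[1, 1, 1, 0.2, 0.2, 0.2, 0.2, 0.2, 0.2, 0.2, 0.2, 0.2, 0.2],
  newtons=18,
)

```text
time: 2.98
position: [0.5266, 0.235, 0.0236]
tool_rot: [0.707, 0.707, 0.0, 0.0]
ft_force: [1.1, 1.1, 0.9]
grip_width: 0.0317
```

>>> carry_out(
  dr=[
    [0, 0, 0],
    [0, 0, 0],
    [0, 0, 0],
    [0, 0, 0],
    [0, 0, 0],
    [0, 0, 0],
    [0, 0, 0],
    [0, 0, 0],
    [0, 0, 0],
    [0, 0, 0],
    [0, 0, 0],
  ],
  translation=[
    [0, 0, 0.5],
    [0, 0, 2],
    [0, 0, 4.5],
    [0, 0, 7.5],
    [0, 0, 10.5],
    [0, 0, 13.5],
    [0, 0, 16.5],
    [0, 0, 19.5],
    [0, 0, 22],
    [0, -1, 24],
    [0.5, -3, 25],
  ],
  grip=[0.2, 0.2, 0.2, 0.2, 0.2, 0.2, 0.2, 0.2, 0.2, 0.2, 0.2],
)

```text
time: 3.9
position: [0.5314, 0.2067, 0.2769]
tool_rot: [0.706, 0.708, 0.002, 0.001]
ft_force: [0.6, -0.2, -2.2]
grip_width: 0.0321
```

>>> carry_out(
  dr=[
    [0, 0, 0],
    [0, 0, 0],
    [0, 0, 0],
    [0, 0, 0],
    [0, 0, 0],
    [0, 0, 0],
    [0, 0, 0],
    [0, 0, 0],
    [0, 0, 0],
    [0, 0, 0],
    [0, 0, 0],
    [0, 0, 0],
    [0, 0, 0],
    [0, 0, 0],
    [0, 0, 0],
    [0, 0, 0],
    [0, 0, 0],
    [0, 0, 0],
    [0, 0, 0],
    [0, 0, 0],
  ],
  translation=[
    [0, -3, 0],
    [0, -6.5, 0],
    [0, -10, 0],
    [0, -13.5, 0],
    [0, -17, 0],
    [0, -20.5, 0],
    [0, -24, 0],
    [0, -27.5, 0],
    [0, -31, 0],
    [0.5, -34.5, 0],
    [1, -38, 0],
    [1.5, -41.5, 0],
    [2, -45, 0],
    [2.5, -48.5, 0],
    [3, -52, 0],
    [3.5, -55, 0],
    [4, -58, 0],
    [4, -60, 0],
    [4, -60.5, 0],
    [4, -60.5, 0],
  ],
  grip=[0.2, 0.2, 0.2, 0.2, 0.2, 0.2, 0.2, 0.2, 0.2, 0.2, 0.2, 0.2, 0.2, 0.2, 0.2, 0.2, 0.2, 0.2, 0.2, 0.2],
)

```text
time: 5.57
position: [0.5706, -0.4011, 0.2727]
tool_rot: [0.708, 0.706, 0.0, -0.001]
ft_force: [0.4, 0.2, -1.3]
grip_width: 0.0319
```

>>> carry_out(
  dr=[
    [0, 0, 0],
    [0, 0, 0],
    [0, 0, 0],
  ],
  translation=[
    [0, 0, 0],
    [0, 0, 0],
    [0, 0, 0],
  ],
  grip=[0.2, 0.2, 0.2],
)

```text
time: 5.82
position: [0.5716, -0.398, 0.2738]
tool_rot: [0.707, 0.708, 0.0, -0.0]
ft_force: [0.7, 0.8, -1.9]
grip_width: 0.0323
```

```bash
python3 - <<'E'
from h import *
a=snap('wrist','w2')['color'].copy();c=load('w2');print(c['T'].round(4))
for p in proj(c,[[.5679,-.3011,.095]]):print(p)
cv2.imwrite('pics/v6.png',cv2.resize(a,(800,600),interpolation=0))
print(robot.get_obs()['position'],robot.get_obs()['grip_width'])
E
```

```text
[[ 1.000e+00  1.200e-03 -0.000e+00  5.708e-01]
 [ 1.200e-03 -9.689e-01 -2.476e-01 -3.297e-01]
 [-3.000e-04  2.476e-01 -9.689e-01  4.369e-01]
 [ 0.000e+00  0.000e+00  0.000e+00  1.000e+00]]
[251.38112309  73.27261059]
[ 0.57164773 -0.39826295  0.27388141] 0.03229696255464371
```

View pics/v6.png

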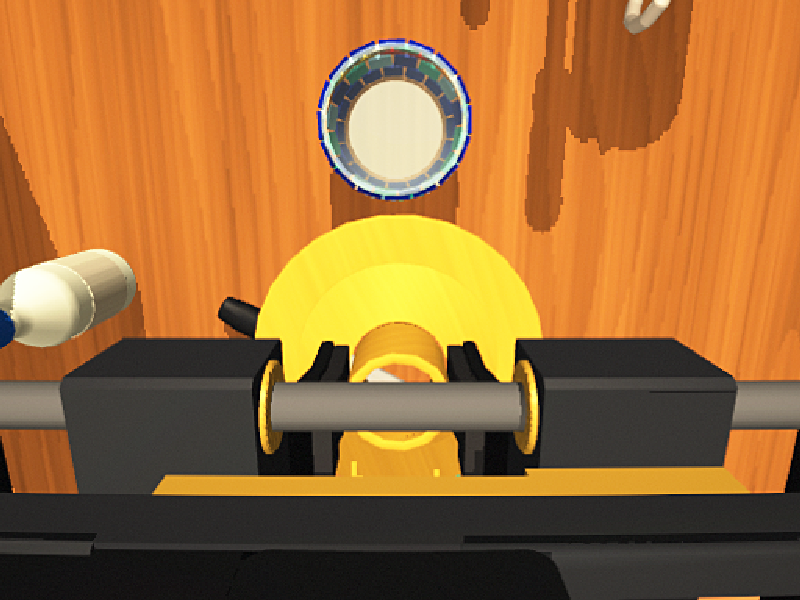

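View: the lantern mouth is centred at about (395,119) in the 800-px picture, in plain sight. The cap is held level with its flange edge at y=215. I'll fit both.

```bash
python3 - <<'E'
from h import *
im=cv2.imread('pics/w2.png');c=load('w2');hsv=cv2.cvtColor(im,cv2.COLOR_BGR2HSV).astype(int)
cx,cy=395*.64,119*.64
blue=[];wi=[]
for t in np.linspace(0,2*np.pi,180,endpoint=False):
    rs=np.arange(35,58,.25);u=cx+rs*np.cos(t);v=cy+rs*np.sin(t)
    p=hsv[v.round().astype(int).clip(0),u.round().astype(int)]
    b=np.where((p[:,0]>100)&(p[:,0]<135)&(p[:,1]>150))[0]
    if len(b):blue.append((u[b[-1]],v[b[-1]]));wi.append((u[b[0]],v[b[0]]))
for nm,q,r in(('tile outer',blue,.048),('glass/blue edge',wi,.046)):
    for z in(.095,.09):print(nm,z,len(q),fitcirc(c,q,r,z,[.57,-.3]))
m=cv2.inRange(hsv.astype(np.uint8),(17,120,90),(40,255,255));m=cv2.morphologyEx(m,cv2.MORPH_OPEN,np.ones((3,3)))
l=cv2.connectedComponentsWithStats(m)[1];cn=max(cv2.findContours((l==l[160,250]).astype(np.uint8),0,1)[0],key=len)[:,0].astype(float)
cn=cn[(cn[:,1]<205)]
zf=robot.get_obs()['position'][2]-.0236+.011
print('cap',zf,fitcirc(c,cn,.052,zf,[.5716,-.398]))
E
```

```text
tile outer 0.095 166 (array([ 0.5682, -0.3048]), array([ 0.5682, -0.3048,  0.0478]), np.float64(0.00027))
tile outer 0.09 166 (array([ 0.5681, -0.3044]), array([ 0.5681, -0.3044,  0.0485]), np.float64(0.00027))
glass/blue edge 0.095 166 (array([ 0.5683, -0.3045]), array([ 0.5683, -0.3045,  0.0462]), np.float64(0.00025))
glass/blue edge 0.09 166 (array([ 0.5683, -0.3042]), array([ 0.5682, -0.3042,  0.0468]), np.float64(0.00025))
cap 0.26128140563069796 (array([ 0.5709, -0.3986]), array([ 0.5709, -0.398 ,  0.0515]), np.float64(0.00012))
```

>>> carry_out(
  dr=[
    [0, 0, 0],
    [0, 0, 0],
    [0, 0, 0],
    [0, 0, 0],
    [0, 0, 0],
    [0, 0, 0],
    [0, 0, 0],
    [0, 0, 0],
    [0, 0, 0],
    [0, 0, 0],
    [0, 0, 0],
    [0, 0, 0],
    [0, 0, 0],
  ],
  translation=[
    [0, 2, 0],
    [-0.3, 5, 0],
    [-0.3, 7.5, 0],
    [-0.3, 9, 0],
    [-0.3, 9.4, -1],
    [-0.3, 9.4, -3],
    [-0.3, 9.4, -6],
    [-0.3, 9.4, -9],
    [-0.3, 9.4, -11.5],
    [-0.3, 9.4, -13],
    [-0.3, 9.4, -14],
    [-0.3, 9.4, -14],
    [-0.3, 9.4, -14],
  ],
  grip=[0.2, 0.2, 0.2, 0.2, 0.2, 0.2, 0.2, 0.2, 0.2, 0.2, 0.2, 0.2, 0.2],
)

```text
time: 6.95
position: [0.5687, -0.3066, 0.1333]
tool_rot: [0.707, 0.707, -0.0, 0.0]
ft_force: [0.3, -0.6, -1.4]
grip_width: 0.0324
```

>>> carry_out(
  dr=[
    [0, 0, 0],
    [0, 0, 0],
    [0, 0, 0],
  ],
  translation=[
    [0, 0, 0],
    [0, 0, 0],
    [0, 0, 0],
  ],
  grip=[0.2, 0.2, 0.2],
)

```text
time: 7.2
position: [0.5693, -0.3066, 0.135]
tool_rot: [0.707, 0.707, 0.0, 0.001]
ft_force: [-0.2, 0.3, -0.9]
grip_width: 0.0322
```

```bash
python3 - <<'E'
from h import *
P=[]
for i in range(3):
    if i==0:a=snap('scene','s1')['color']
    elif i==1:b=snap('side','d1')['color']
    else: snap('wrist','w3')
    P.append(robot.get_obs()['position'])
print(np.array(P).round(4))
s,d=load('s1'),load('d1')
out=[]
for c,im in((s,a),(d,b)):
    p=proj(c,[[.5685,-.305,.1]])[0];print(p)
    x,y=int(p[0]),int(p[1]);cr=cv2.resize(im[y-36:y+54,x-45:x+45],(400,400),interpolation=2);out.append(cr)
    # px per m laterally
    print(proj(c,[[.5785,-.305,.1],[.5685,-.295,.1]])-p)
cv2.imwrite('pics/v7.png',np.hstack(out))
E
```

```text
[[ 0.5691 -0.3065  0.1349]
 [ 0.5689 -0.3063  0.1346]
 [ 0.5688 -0.3062  0.1344]]
[168.26823537 210.5840808 ]
[[ 0.02645094  2.17840251]
 [ 3.70655691 -0.40636859]]
[265.86203209 150.47517043]
[[-2.87850253 -0.54008741]
 [-1.08392608  1.45286553]]
```

View pics/v7.png

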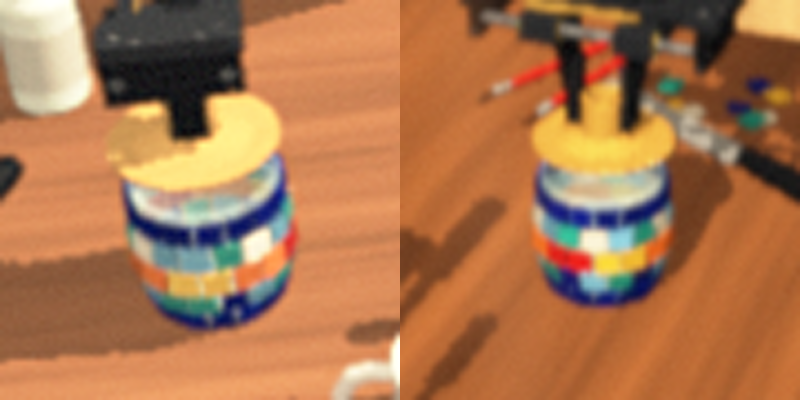

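```bash
python3 - <<'E'
from h import *
t=np.linspace(0,2*np.pi,120)
def ring(x,y,r,z):return np.c_[x+r*np.cos(t),y+r*np.sin(t),0*t+z]
for n in('s1','d1'):
    c=load(n);p=proj(c,[[.5685,-.305,.1]])[0];o=np.array([int(p[0])-45,int(p[1])-36])
    cap=(proj(c,np.r_[ring(.5685,-.305,.052,.1218),ring(.5685,-.305,.052,.1188)])-o)*90/90*400/90
    lan=(proj(c,np.vstack([ring(.5685,-.305,r,z) for r,z in((.042,0),(.052,.03),(.053,.04),(.052,.05),(.048,.095))]))-o)*400/90
    print(n,'cap',cap.min(0).round(),cap.max(0).round(),'lan',lan.min(0).round(),lan.max(0).round())
E
```

```text
s1 cap [109.  86.] [284. 190.] lan [123. 124.] [297. 330.]
d1 cap [132. 102.] [276. 176.] lan [133. 136.] [275. 308.]
```

Comparison: the scene view puts the cap about 1.5–2 mm too far to −y, which agrees with the measured TCP. The side view shows x is fine. I'll shift +1.5 mm and lower gently.

>>> carry_out(
  dr=[
    [0, 0, 0],
    [0, 0, 0],
    [0, 0, 0],
    [0, 0, 0],
    [0, 0, 0],
    [0, 0, 0],
    [0, 0, 0],
    [0, 0, 0],
    [0, 0, 0],
    [0, 0, 0],
  ],
  translation=[
    [0, 0.15, 0],
    [0, 0.15, -0.4],
    [0, 0.15, -0.8],
    [0, 0.15, -1.2],
    [0, 0.15, -1.5],
    [0, 0.15, -1.8],
    [0, 0.15, -2.0],
    [0, 0.15, -2.1],
    [0, 0.15, -2.1],
    [0, 0.15, -2.1],
  ],
  grip=[0.2, 0.2, 0.2, 0.2, 0.2, 0.2, 0.2, 0.2, 0.2, 0.2],
)

```text
time: 8.18
position: [0.5685, -0.3045, 0.1125]
tool_rot: [0.707, 0.707, 0.0, 0.0]
ft_force: [-0.9, -1.1, -2.1]
grip_width: 0.0322
```

>>> carry_out(
  dr=[
    [0, 0, 0],
    [0, 0, 0],
    [0, 0, 0],
    [0, 0, 0],
  ],
  translation=[
    [0, 0, -0.1],
    [0, 0, -0.15],
    [0, 0, -0.2],
    [0, 0, -0.2],
  ],
  grip=[0.2, 0.2, 0.2, 0.2],
)

```text
time: 8.52
position: [0.5685, -0.3045, 0.1107]
tool_rot: [0.707, 0.707, 0.0, 0.0]
ft_force: [-0.1, 0.8, -1.9]
grip_width: 0.0324
```

>>> carry_out(
  dr=[
    [0, 0, 0],
    [0, 0, 0],
    [0, 0, 0],
    [0, 0, 0],
  ],
  translation=[
    [0, 0, -0.05],
    [0, 0, -0.1],
    [0, 0, -0.15],
    [0, 0, -0.15],
  ],
  grip=[0.2, 0.2, 0.2, 0.2],
)

```text
time: 8.85
position: [0.5686, -0.3046, 0.1105]
tool_rot: [0.707, 0.707, -0.0, 0.0]
ft_force: [-1.1, 0.9, 6.2]
grip_width: 0.0322
```

Contact at exactly the predicted seat height. I'll unload, release and rise.

>>> carry_out(
  dr=[
    [0, 0, 0],
    [0, 0, 0],
    [0, 0, 0],
    [0, 0, 0],
    [0, 0, 0],
    [0, 0, 0],
    [0, 0, 0],
    [0, 0, 0],
    [0, 0, 0],
    [0, 0, 0],
    [0, 0, 0],
    [0, 0, 0],
    [0, 0, 0],
    [0, 0, 0],
  ],
  translation=[
    [0, 0, 0.1],
    [0, 0, 0.1],
    [0, 0, 0.1],
    [0, 0, 0.1],
    [0, 0, 0.1],
    [0, 0, 0.1],
    [0, 0, 0.5],
    [0, 0, 1.5],
    [0, 0, 3.5],
    [0, 0, 6.5],
    [0, 0, 9.5],
    [0, 0, 12.5],
    [0, 0, 15],
    [0, 0, 17],
  ],
  grip=[0.2, 0.2, 0.5, 0.6, 0.7, 0.7, 0.7, 0.7, 0.7, 0.7, 0.7, 0.7, 0.8, 0.9],
)

```text
time: 10.02
position: [0.5691, -0.3049, 0.2829]
tool_rot: [0.707, 0.707, 0.0, 0.002]
ft_force: [0.8, -1.5, 1.3]
grip_width: 0.0677
```

>>> carry_out(
  dr=[
    [0, 0, 0],
    [0, 0, 0],
    [0, 0, 0],
    [0, 0, 0],
    [0, 0, 0],
    [0, 0, 0],
  ],
  translation=[
    [0, -1, 0],
    [0, -3, 0],
    [0, -5, 0],
    [0, -6, 0],
    [0, -6, 0],
    [0, -6, 0],
  ],
  grip=[1, 1, 1, 1, 1, 1],
)

```text
time: 10.52
position: [0.568, -0.3645, 0.2782]
tool_rot: [0.708, 0.707, 0.0, -0.001]
ft_force: [-0.4, 0.8, -0.2]
grip_width: 0.0867
```

```bash
python3 - <<'E'
from h import *
a=snap('wrist','w4')['color'];c=load('w4');print(c['T'].round(4),robot.get_obs()['position'])
s=snap('scene','s2')['color'];d=snap('side','d2')['color']
o=np.zeros((600,800,3),np.uint8);o[:384,:512]=a
for i,(n,im) in enumerate((('s2',s),('d2',d))):
    p=proj(load(n),[[.5685,-.305,.1]])[0];x,y=int(p[0]),int(p[1])
    o[300*i:300*i+280,520:800]=cv2.resize(im[y-36:y+54,x-45:x+45],(280,280),interpolation=2)
cv2.imwrite('pics/v8.png',o)
m=cv2.inRange(cv2.cvtColor(a,cv2.COLOR_BGR2HSV),(17,120,90),(40,255,255));m=cv2.morphologyEx(m,cv2.MORPH_OPEN,np.ones((3,3)))
p=proj(c,[[.5685,-.305,.098]])[0];print(p)
n,l,st,ce=cv2.connectedComponentsWithStats(m[:230]);k=1+np.argmax(st[1:,4]);print(st[k],ce[k])
cn=max(cv2.findContours((l==k).astype(np.uint8),0,1)[0],key=len)[:,0].astype(float);cn=cn[cn[:,1]<215]
print(fitcirc(c,cn,.052,.098,[.5685,-.305]))
E
```

```text
[[ 1.     -0.0014 -0.0014  0.5675]
 [-0.0017 -0.9691 -0.2468 -0.2963]
 [-0.001   0.2468 -0.9691  0.4414]
 [ 0.      0.      0.      1.    ]] [ 0.56808806 -0.36376861  0.27833173]
[255.59358674 112.83326087]
[ 204   58  103  106 8055] [255.06319056 110.41725636]
(array([ 0.568 , -0.3046]), array([ 0.568 , -0.3046,  0.0514]), np.float64(0.0002))
```

View pics/v8.png

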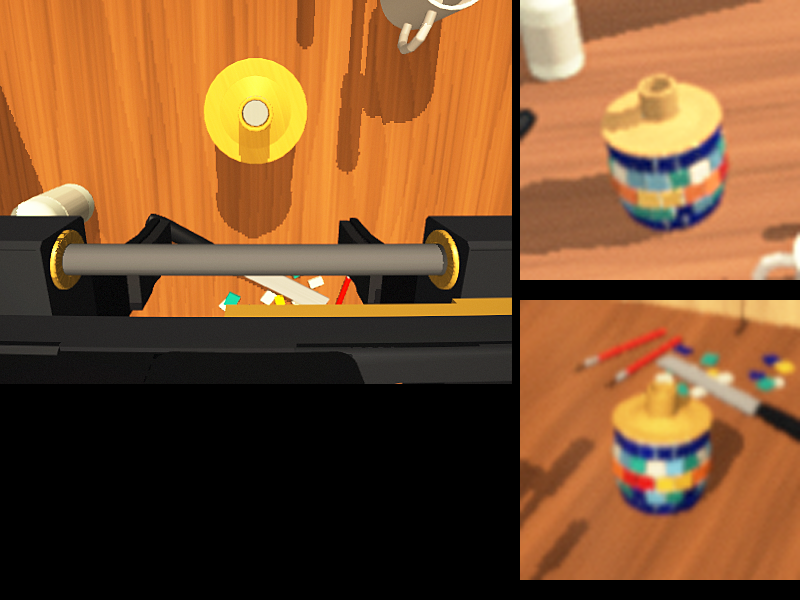

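Cap seated level, centred on the lantern (fit (0.568, −0.3046)) and released. 8 views used. Next I'll go above the docked light C with the jaws yawed about 57°, so the gripper body passes clear of the tall rods A and B.

>>> carry_out(
  dr=[
    [0, 0, 0],
    [0, 0, 0.05],
    [0, 0, 0.15],
    [0, 0, 0.25],
    [0, 0, 0.35],
    [0, 0, 0.45],
    [0, 0, 0.55],
    [0, 0, 0.65],
    [0, 0, 0.75],
    [0, 0, 0.85],
    [0, 0, 0.95],
    [0, 0, 1.0],
    [0, 0, 1.0],
    [0, 0, 1.0],
    [0, 0, 1.0],
    [0, 0, 1.0],
    [0, 0, 1.0],
    [0, 0, 1.0],
  ],
  translation=[
    [0, 1, 2],
    [0.3, 3.5, 4],
    [0.8, 6.5, 5],
    [1.4, 9.5, 5],
    [2, 12.5, 5],
    [2.5, 15.5, 5],
    [3, 18.5, 5],
    [3.5, 21.5, 5],
    [4, 24.5, 5],
    [4.5, 27.5, 5],
    [5, 30.5, 5],
    [5.5, 33.5, 5],
    [6, 36, 5],
    [6.5, 38, 5],
    [6.8, 38.8, 4],
    [6.8, 38.8, 3],
    [6.8, 38.8, 3],
    [6.8, 38.8, 3],
  ],
  grip=[1, 1, 1, 1, 1, 1, 1, 1, 1, 1, 1, 1, 1, 1, 1, 1, 1, 1],
)

```text
time: 12.17
position: [0.6353, 0.0226, 0.3073]
tool_rot: [0.282, 0.959, -0.001, -0.002]
ft_force: [-0.0, -0.6, -0.3]
grip_width: 0.0868
```

```bash
python3 - <<'E'
from h import *
a=snap('wrist','w5')['color'];c=load('w5');print(c['T'].round(4));o=robot.get_obs();print(o['position'],o['tool_rot'],o['q'].round(2))
snap('wrist','w5b')
for P in([.637,.024,.202],[.637,.024,.062]):print(proj(c,[P]))
cv2.imwrite('pics/v9.png',cv2.resize(a,(800,600),interpolation=0))
E
```

```text
[[ 0.5413  0.8153  0.2057  0.5782]
 [ 0.8408 -0.5243 -0.1345  0.06  ]
 [-0.0018  0.2458 -0.9693  0.4705]
 [ 0.      0.      0.      1.    ]]
[0.63590939 0.02225747 0.30815847] [ 2.82197840e-01  9.59355705e-01 -4.39104250e-04 -9.03557629e-04] [-0.14  0.47  1.29 -0.    1.38 -1.14]
[[256.62002401 190.05035843]]
[[256.02772419 161.81020893]]
```

View pics/v9.png

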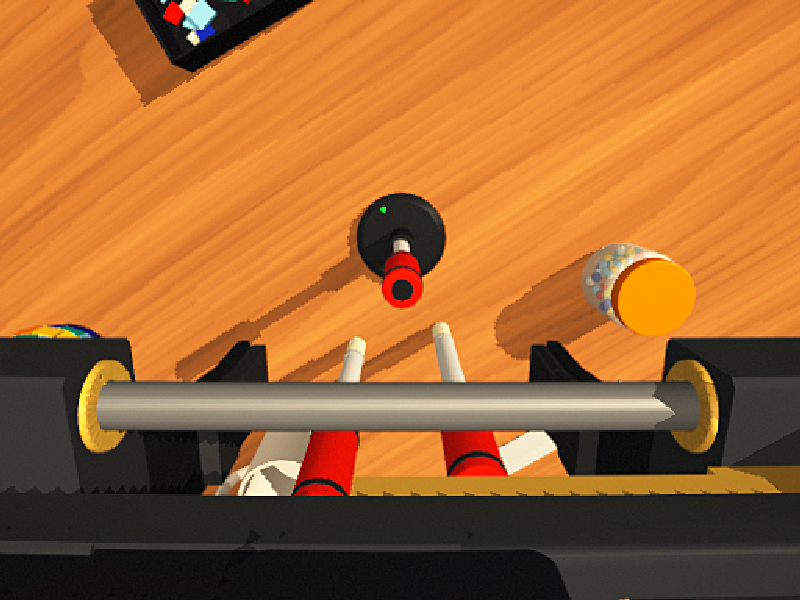

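View: C's handle top is at (402,290) and the dock base at (401,237). A and B are on the far side of the gripper, away from the jaw axis. I'll fit the handle top and the base.

```bash
python3 - <<'E'
from h import *
for n in('w5','w5b'):
    im=cv2.imread(f'pics/{n}.png');c=load(n);hsv=cv2.cvtColor(im,cv2.COLOR_BGR2HSV)
    dark=cv2.inRange(hsv,(0,0,0),(180,255,90))
    l=cv2.connectedComponentsWithStats(dark)[1];ys,xs=np.where(l==l[185,257]);print('disc',xs.mean(),ys.mean(),len(xs),onz(c,xs.mean(),ys.mean(),.202).round(4))
    red=cv2.inRange(hsv,(0,200,80),(6,255,255))|cv2.inRange(hsv,(174,200,80),(180,255,255))
    red=red|((l==l[185,257])*255).astype(np.uint8)
    l2=cv2.connectedComponentsWithStats(red)[1];cn=max(cv2.findContours((l2==l2[192,257]).astype(np.uint8),0,1)[0],key=len)[:,0].astype(float)
    cn=cn[cn[:,1]>186];print('top',fitcirc(c,cn,.011,.202,[.637,.024]))
    k=l[150,257];cn=max(cv2.findContours((l==k).astype(np.uint8),0,1)[0],key=len)[:,0].astype(float);cn=cn[(cn[:,1]<160)]
    print('base',len(cn),fitcirc(c,cn,.04,.012,[.637,.024]))
E
```

```text
disc 256.68531468531467 184.98601398601397 143 [0.6334 0.0264 0.202 ]
top (array([0.632 , 0.0275]), array([0.6328, 0.0269, 0.0102]), np.float64(0.00015))
base 117 (array([0.6338, 0.0257]), array([0.629 , 0.0288, 0.0358]), np.float64(0.00145))
disc 256.5 183.72916666666666 144 [0.6334 0.0264 0.202 ]
top (array([0.6321, 0.0275]), array([0.633 , 0.0269, 0.0101]), np.float64(0.00018))
base 121 (array([0.6338, 0.0258]), array([0.6289, 0.0289, 0.0357]), np.float64(0.00172))
```

>>> carry_out(
  dr=[
    [0, 0, 0],
    [0, 0, 0],
    [0, 0, 0],
    [0, 0, 0],
    [0, 0, 0],
    [0, 0, 0],
  ],
  translation=[
    [-0.2, 0.4, -1],
    [-0.2, 0.4, -3],
    [-0.2, 0.4, -5],
    [-0.2, 0.4, -6],
    [-0.2, 0.4, -6],
    [-0.2, 0.4, -6],
  ],
  grip=[1, 1, 1, 1, 1, 1],
)

```text
time: 12.77
position: [0.6343, 0.0272, 0.2486]
tool_rot: [0.282, 0.959, -0.0, -0.001]
ft_force: [0.7, -1.8, 0.6]
grip_width: 0.0868
```

>>> carry_out(
  dr=[
    [0, 0, 0],
    [0, 0, 0],
    [0, 0, 0],
    [0, 0, 0],
    [0, 0, 0],
    [0, 0, 0],
    [0, 0, 0],
    [0, 0, 0],
  ],
  translation=[
    [-0.1, -0.05, -1],
    [-0.1, -0.05, -3],
    [-0.1, -0.05, -5],
    [-0.1, -0.05, -7],
    [-0.1, -0.05, -9],
    [-0.1, -0.05, -9.8],
    [-0.1, -0.05, -9.8],
    [-0.1, -0.05, -9.8],
  ],
  grip=[1, 1, 1, 1, 1, 1, 1, 1],
)

```text
time: 13.43
position: [0.634, 0.0269, 0.1516]
tool_rot: [0.282, 0.96, 0.0, 0.0]
ft_force: [-0.6, -1.2, -0.3]
grip_width: 0.0869
```

>>> carry_out(
  dr=[
    [0, 0, 0],
    [0, 0, 0],
    [0, 0, 0],
    [0, 0, 0],
    [0, 0, 0],
    [0, 0, 0],
    [0, 0, 0],
    [0, 0, 0],
    [0, 0, 0],
    [0, 0, 0],
    [0, 0, 0],
    [0, 0, 0],
  ],
  translation=[
    [0, 0, 0],
    [0, 0, 0],
    [0, 0, 0],
    [0, 0, 0],
    [0, 0, 0],
    [0, 0, 0],
    [0, 0, 0],
    [0, 0, 0],
    [0, 0, 0],
    [0, 0, 0],
    [0, 0, 0],
    [0, 0, 0],
  ],
  grip=[0.8, 0.6, 0.4, 0.3, 0.1, 0.1, 0.1, 0.1, 0.1, 0.1, 0.1, 0.1],
  newtons=20,
)

```text
time: 14.43
position: [0.6334, 0.027, 0.151]
tool_rot: [0.282, 0.96, -0.0, -0.0]
ft_force: [-0.4, -0.3, 0.2]
grip_width: 0.0214
```

>>> carry_out(
  dr=[
    [0, 0, 0],
    [0, 0, 0],
    [0, 0, 0],
    [0, 0, 0],
    [0, 0, 0],
    [0, 0, 0],
    [0, 0, 0],
    [0, 0, 0],
    [0, 0, 0],
    [0, 0, 0],
    [0, 0, 0],
    [0, 0, 0],
  ],
  translation=[
    [0, 0, 0.5],
    [0, 0, 1.5],
    [0, 0, 3],
    [0, 0, 4.5],
    [0, 0, 6],
    [0, 0, 8],
    [0, 0, 10],
    [0, 0, 12],
    [0, 0, 14],
    [0, 0, 16],
    [0, 0, 17],
    [0, 0, 17],
  ],
  grip=[0.1, 0.1, 0.1, 0.1, 0.1, 0.1, 0.1, 0.1, 0.1, 0.1, 0.1, 0.1],
)

```text
time: 15.43
position: [0.635, 0.0269, 0.3248]
tool_rot: [0.282, 0.96, 0.001, 0.003]
ft_force: [0.8, -0.2, -0.1]
grip_width: 0.0215
```

>>> carry_out(
  dr=[
    [0, 0, 0],
    [0, 0, 0],
    [0, 0, 0],
    [0, 0, 0],
    [0, 0, 0],
    [0, 0, 0],
    [0, 0, 0],
    [0, 0, 0],
    [0, 0, 0],
    [0, 0, 0],
    [0, 0, 0],
    [0, 0, 0],
    [0, 0, 0],
    [0, 0, 0],
    [0, 0, 0],
    [0, 0, 0],
    [0, 0, 0],
    [0, 0, 0],
  ],
  translation=[
    [-0.2, -1, 0],
    [-0.6, -3, 0],
    [-1.1, -5.5, 0],
    [-1.6, -8, 0],
    [-2.1, -10.5, 0],
    [-2.6, -13, 0],
    [-3.1, -15.5, 0],
    [-3.6, -18, 0],
    [-4.1, -20.5, 0],
    [-4.6, -23, 0],
    [-5.1, -25.5, 0],
    [-5.5, -27, 0],
    [-5.5, -27.5, 0],
    [-5.5, -27.5, 0],
    [-5.5, -27.5, 0],
    [-5.5, -27.5, 0],
    [-5.5, -27.5, 0],
    [-5.5, -27.5, 0],
  ],
  grip=[0.1, 0.1, 0.1, 0.1, 0.1, 0.1, 0.1, 0.1, 0.1, 0.1, 0.1, 0.1, 0.1, 0.1, 0.1, 0.1, 0.1, 0.1],
)

```text
time: 16.93
position: [0.5788, -0.2467, 0.3212]
tool_rot: [0.281, 0.96, 0.0, 0.0]
ft_force: [0.3, 0.3, -0.7]
grip_width: 0.0217
```

```bash
python3 - <<'E'
from h import *
a=snap('scene','s3')['color'];b=snap('side','d3')['color'];w=snap('wrist','w6')['color'];o=robot.get_obs();P=o['position'];print(P,o['tool_rot'].round(4))
out=np.zeros((600,800,3),np.uint8)
for i,(n,im) in enumerate((('s3',a),('d3',b))):
    c=load(n);p=proj(c,[P+[0,0,.019],P-[0,0,.139],P+[0,0,.052]]);print(p.round(1))
    x,y=p[:2].mean(0).astype(int);x0,y0=x-50,y-50
    cr=cv2.resize(im[y0:y0+100,x0:x0+100],(400,400),interpolation=2);print('origin',x0,y0)
    out[:400,400*i:400*i+400]=cr
out[400:,:267]=cv2.resize(w,(267,200))
cv2.imwrite('pics/v10.png',out)
E
```

```text
[ 0.57867664 -0.24724443  0.32119634] [2.810e-01 9.597e-01 0.000e+00 1.000e-04]
[[180.9 128.7]
 [186.9 185.1]
 [179.5 115.5]]
origin 133 106
[[255.7  86.9]
 [256.2 135.5]
 [255.6  76. ]]
origin 205 61
```

View pics/v10.png

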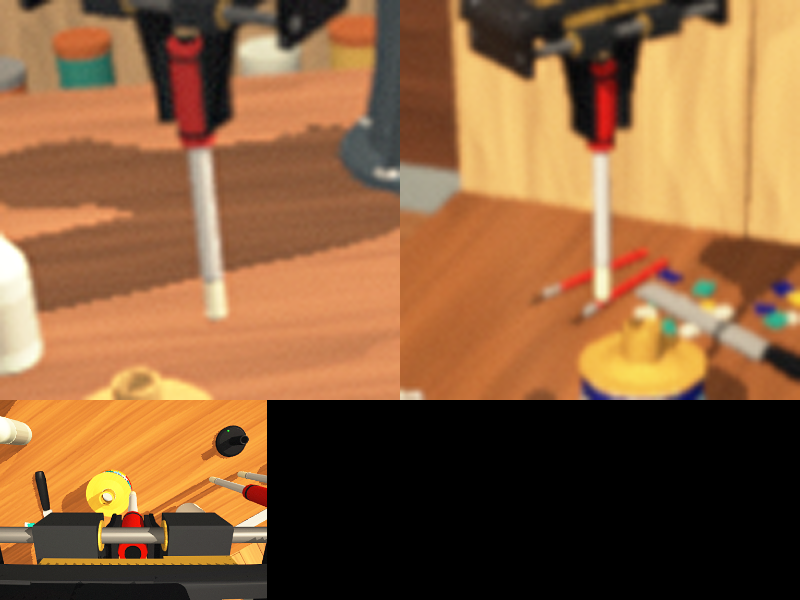

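View: the light hangs plumb in both cameras, with its foot at crop (216,318) in scene and (600,300) in side, close to prediction. I'll fit the stem axis from both views and measure the cap neck with the same cameras.

```bash
cat > axis.py <<'E'
from h import *
def stemline(tag,r0,r1,xg,hw=9):
    im=cv2.imread(f'pics/{tag}.png');hsv=cv2.cvtColor(im,cv2.COLOR_BGR2HSV).astype(float)
    pts=[]
    for v in range(r0,r1):
        xs=np.arange(int(xg)-hw,int(xg)+hw+1);s=hsv[v,xs,1];w=np.clip(110-s,0,80)
        if w.sum()>100:pts.append(((w*xs).sum()/w.sum(),v,w.sum()))
    pts=np.array(pts);k=np.polyfit(pts[:,1],pts[:,0],1);r=pts[:,0]-np.polyval(k,pts[:,1])
    g=abs(r)<1;k=np.polyfit(pts[g,1],pts[g,0],1)
    return k,np.std(pts[g,0]-np.polyval(k,pts[g,1])),g.sum()
def plane(c,k,r0,r1):
    o,a=ray(c,np.polyval(k,r0),r0);_,b=ray(c,np.polyval(k,r1),r1);n=np.cross(a,b);n/=np.linalg.norm(n);return n,n@o
def axis(k1,k2,t1,t2,ra,rb):
    n1,d1=plane(load(t1),k1,*ra);n2,d2=plane(load(t2),k2,*rb)
    D=np.cross(n1,n2);D/=D[2]
    return lambda z:np.r_[np.linalg.solve(np.array([n1[:2],n2[:2]]),[d1-n1[2]*z,d2-n2[2]*z]),z],D
E
python3 - <<'E'
from axis import *
k1,e1,n1=stemline('s3',147,182,185);k2,e2,n2=stemline('d3',102,133,255,7)
print(k1,e1,n1,k2,e2,n2)
f,D=axis(k1,k2,'s3','d3',(147,182),(102,133));print('foot',f(.182).round(4),'handle',f(.34).round(4),'dir',D.round(4))
# cap flange in both cams (s2,d2 unobstructed)
for n in('s2','d2'):
    im=cv2.imread(f'pics/{n}.png');c=load(n);m=cv2.inRange(cv2.cvtColor(im,cv2.COLOR_BGR2HSV),(17,90,90),(40,255,255))
    p=proj(c,[[.568,-.305,.098]])[0].astype(int);mm=0*m;mm[p[1]-25:p[1]+25,p[0]-30:p[0]+30]=m[p[1]-25:p[1]+25,p[0]-30:p[0]+30]
    cn=max(cv2.findContours(mm,0,1)[0],key=len)[:,0].astype(float)
    w=np.array([onz(c,u,v,.098)[:2] for u,v in cn])
    # keep lower/left/right edge: nearer to the camera half
    tow=np.array(c['T'])[:2,3]-[.568,-.305];g=(w-[.568,-.305])@tow/np.hypot(*tow)>-.005
    print(n,len(cn),g.sum(),fitcirc(c,cn[g],.052,.098,[.568,-.305]))
E
```

```text
[1.13296422e-01 1.65996294e+02] 0.09560641282332441 35 [1.14417176e-02 2.53549383e+02] 0.05681174335184255 31
foot [ 0.5823 -0.2471  0.182 ] handle [ 0.5825 -0.2477  0.34  ] dir [ 0.0012 -0.0041  1.    ]
s2 155 70 (array([ 0.5665, -0.3028]), array([ 0.5869, -0.3036,  0.0357]), np.float64(0.00536))
d2 76 36 (array([ 0.5706, -0.3054]), array([ 0.5697, -0.3018,  0.0489]), np.float64(0.00099))
```

>>> carry_out(
  dr=[
    [0, 0, 0],
    [0, 0, 0],
    [0, 0, 0],
    [0, 0, 0],
    [0, 0, 0],
    [0, 0, 0],
    [0, 0, 0],
    [0, 0, 0],
    [0, 0, 0],
    [0, 0, 0],
  ],
  translation=[
    [-0.2, -1, 0],
    [-0.6, -3, 0],
    [-1.0, -5, 0],
    [-1.1, -5.7, 0],
    [-1.1, -5.75, -0.5],
    [-1.1, -5.75, -1.5],
    [-1.1, -5.75, -2.5],
    [-1.1, -5.75, -3.1],
    [-1.1, -5.75, -3.1],
    [-1.1, -5.75, -3.1],
  ],
  grip=[0.1, 0.1, 0.1, 0.1, 0.1, 0.1, 0.1, 0.1, 0.1, 0.1],
)

```text
time: 17.92
position: [0.5673, -0.3044, 0.2891]
tool_rot: [0.281, 0.96, 0.0, -0.001]
ft_force: [-0.1, 0.9, -1.5]
grip_width: 0.0215
```

```bash
python3 - <<'E'
from axis import *
a=snap('scene','s4')['color'];b=snap('side','d4')['color'];w=snap('wrist','w7')['color'];o=robot.get_obs();P=o['position'];print(P)
out=np.zeros((600,800,3),np.uint8)
for i,(n,im) in enumerate((('s4',a),('d4',b))):
    c=load(n);p=proj(c,[P-[0,0,.139],[.568,-.3046,.132]]);print(p.round(1))
    x,y=p[1].astype(int);x0,y0=x-25,y-25;print('origin',x0,y0)
    out[:400,400*i:400*i+400]=cv2.resize(im[y0:y0+50,x0:x0+50],(400,400),interpolation=2)
c=load('w7');print('w',proj(c,[P-[0,0,.139],[.568,-.3046,.132],[.568,-.3046,.098]]).round(1))
out[400:,:800]=cv2.resize(w[100:225],(819,200))[:,:800]
cv2.imwrite('pics/v11.png',out)
E
```

```text
[ 0.56790437 -0.30529334  0.29054627]
[[165.8 194.9]
 [166.9 200.9]]
origin 141 175
[[266.1 136.4]
 [266.  141.9]]
origin 240 116
w [[253.7 180. ]
 [254.4 175.2]
 [254.4 168.6]]
```

View pics/v11.png

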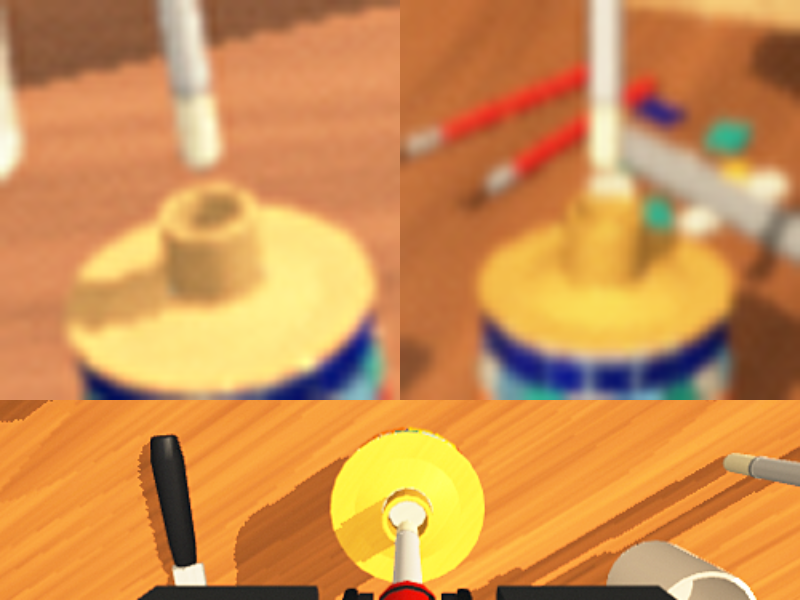

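View: the scene neck mouth spans 160–256 (centre 208) and the stem line extrapolates to about 208. The side neck spans 566–641 (603.5) against a rod at 604. That is centred to about 1 mm, so I'll lower straight down.

>>> carry_out(
  dr=[
    [0, 0, 0],
    [0, 0, 0],
    [0, 0, 0],
    [0, 0, 0],
    [0, 0, 0],
    [0, 0, 0],
    [0, 0, 0],
    [0, 0, 0],
  ],
  translation=[
    [0, 0, -0.3],
    [0, 0, -0.8],
    [0, 0, -1.4],
    [0, 0, -2],
    [0, 0, -2.6],
    [0, 0, -3.1],
    [0, 0, -3.4],
    [0, 0, -3.4],
  ],
  grip=[0.1, 0.1, 0.1, 0.1, 0.1, 0.1, 0.1, 0.1],
)

```text
time: 18.73
position: [0.567, -0.3052, 0.2548]
tool_rot: [0.282, 0.96, 0.0, -0.001]
ft_force: [-0.4, -0.0, -0.3]
grip_width: 0.0215
```

>>> carry_out(
  dr=[
    [0, 0, 0],
    [0, 0, 0],
    [0, 0, 0],
    [0, 0, 0],
    [0, 0, 0],
    [0, 0, 0],
    [0, 0, 0],
    [0, 0, 0],
    [0, 0, 0],
    [0, 0, 0],
    [0, 0, 0],
    [0, 0, 0],
    [0, 0, 0],
    [0, 0, 0],
    [0, 0, 0],
    [0, 0, 0],
  ],
  translation=[
    [0, 0, -0.3],
    [0, 0, -0.9],
    [0, 0, -1.6],
    [0, 0, -2.4],
    [0, 0, -3.2],
    [0, 0, -4],
    [0, 0, -4.8],
    [0, 0, -5.6],
    [0, 0, -6.4],
    [0, 0, -7.2],
    [0, 0, -7.8],
    [0, 0, -8.2],
    [0, 0, -8.45],
    [0, 0, -8.45],
    [0, 0, -8.45],
    [0, 0, -8.45],
  ],
  grip=[0.1, 0.1, 0.1, 0.1, 0.1, 0.1, 0.1, 0.1, 0.1, 0.1, 0.1, 0.1, 0.1, 0.1, 0.1, 0.1],
)

```text
time: 20.07
position: [0.5678, -0.3057, 0.172]
tool_rot: [0.282, 0.96, -0.0, 0.0]
ft_force: [0.2, 0.7, -0.3]
grip_width: 0.0214
```

```bash
python3 - <<'E'
from axis import *
a=snap('scene','s5')['color'];b=snap('side','d5')['color'];w=snap('wrist','w8')['color'];o=robot.get_obs();P=o['position'];print(P,o['tool_rot'].round(4),o['ft_force'].round(1))
out=np.zeros((600,800,3),np.uint8)
for i,(n,im) in enumerate((('s5',a),('d5',b))):
    c=load(n);x,y=proj(c,[[.568,-.3046,.132]])[0].astype(int);x0,y0=x-25,y-25
    out[:400,400*i:400*i+400]=cv2.resize(im[y0:y0+50,x0:x0+50],(400,400),interpolation=2)
out[400:,:400]=cv2.resize(w[100:225,130:380],(400,200))
out[400:,400:]=cv2.resize(a[150:300,80:380],(400,200))
cv2.imwrite('pics/v12.png',out)
E
```

```text
[ 0.56769857 -0.30560901  0.17203318] [ 2.815e-01  9.596e-01 -2.000e-04  4.000e-04] [ 0.5  0.3 -0.9]
```

View pics/v12.png

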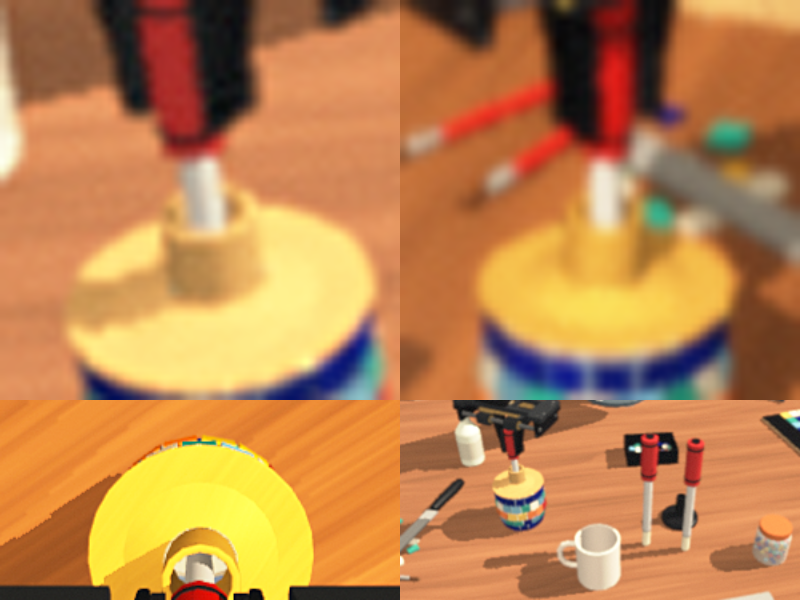

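The light is in the neck with no contact force. In scene the stem sits at 206 against a neck centre of 210, about 1 mm to −y. In side it is 604 against 604.5. The other objects are standing as before. I'll nudge it 1 mm, settle, and hand in.

>>> carry_out(
  dr=[
    [0, 0, 0],
    [0, 0, 0],
    [0, 0, 0],
    [0, 0, 0],
    [0, 0, 0],
    [0, 0, 0],
    [0, 0, 0],
    [0, 0, 0],
    [0, 0, 0],
    [0, 0, 0],
  ],
  translation=[
    [0, 0.05, 0],
    [0, 0.1, -0.05],
    [0, 0.1, -0.05],
    [0, 0.1, -0.05],
    [0, 0.1, -0.05],
    [0, 0.1, -0.05],
    [0, 0.1, -0.05],
    [0, 0.1, -0.05],
    [0, 0.1, -0.05],
    [0, 0.1, -0.05],
  ],
  grip=[0.1, 0.1, 0.1, 0.1, 0.1, 0.1, 0.1, 0.1, 0.1, 0.1],
)

```text
time: 21.05
position: [0.5675, -0.3045, 0.1711]
tool_rot: [0.282, 0.96, -0.0, 0.0]
ft_force: [-0.0, 0.8, -0.9]
grip_width: 0.0217
```

```bash
python3 - <<'E'
from rig import robot
o=robot.get_obs();print(o['position'],o['ft_force'].round(1),abs(o['joint_velocities']).max(),o['grip_width'],o['time'])
robot.hand_in()
E
```

```text
[ 0.56749334 -0.30450585  0.17106099] [-0.   0.8 -0.9] 0.0012392263290209875 0.021716498152512267 21.05
the job is handed in; nothing more can be done
```

The cap is seated on the lantern and released, and I handed in at 21 s with the arm holding the smallest test light still in the neck. No verdict was reported.

- **Cap:** it touched down with about 6 N at the seated height I had predicted (TCP at 0.1105 m against 0.1106 m). After release the pictures show it level. It sits at (0.568, −0.3046), within about 0.3 mm of the lantern mouth as I measured it beforehand.
- **Light:** I took the 190 mm rod from the charging stand; the two rods standing on the table are taller, at 250 mm. Before lowering, it measured about 0.25° from vertical. Its lamp is calculated to be within 1 mm of mid-height, and joint speeds were near zero at hand-in.
- **Contact:** wrist force stayed within noise, under 2 N, in every reading while the light was going in. I saw no contact with brass or glass.
- **Surroundings:** in the last scene view the mug, jar, glue bottle, tray and the two taller rods were standing as before. The lantern's position was checked only through the cap on it.

- **Disagreements:** the side camera read about 2.6 mm further along x than the wrist camera, so I centred the light by comparing it with the neck within the same pictures. The last picture showed the stem about 1 mm off towards −y. I corrected that, and the measured pose then agreed with the cap axis to about 0.5 mm. I took no picture after that correction.

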